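# Empty the locked rivet chute

## Task

Empty the three steel slug rivets held behind the chute's sprung flap into the white catch box. Set the box on the bench under the chute's mouth and slacken the black lock knob on the cover: its thread may be left- or right-hand and nothing shows which, so try a little each way, feel which way gives, and unscrew it that way until it stops. Then push the red lever over towards the cover and hold it until all the rivets have run into the box, let the flap spring shut, and leave the other things on the bench where they are.

Things in the scene. Friction and masses are not known exactly. Their poses are not given: they have to be found in the camera images.
- chute: Fixed steel chute on blue legs, 35 degree slope, 54 mm wide, 175 long. Origin: on the bench below the lip of the mouth. x is level, from the mouth to the high end (away from the robot), z up. Legs begin at x = +50 mm. The box catches the rivets when its centre is near (-34, 0) mm of this frame, its handle along -x. Cover (clear, then dark steel): 29 mm off the chute floor, normal (-0.574, 0, 0.819) in this frame.
- chute_mouth (a point): Middle of the lip, the lower edge of the chute floor at the mouth, 75 mm above the chute origin. Below it there is free room for the box.
- knob_grip (a point): Middle of the lock knob on the cover: black, ribbed, round, 38 mm across (41 over ribs), 30 mm tall. This point is on its axis, 30 mm off the cover, 15 mm above the knob's underside. Knob axis: along the cover's normal, 35 degrees off vertical, leaning to the mouth side. It lies at (73, 0, 198) mm of the chute's frame.
- lock_knob (a joint): Turn of the knob, rad: 0 tight, positive = counter-clockwise seen looking down on it. One way (tightening) a hard stop comes within about 0.1 rad; the other way it turns 1.35 rad to its end stop, against 0.1 N m. The knob is captive: it turns but does not rise. Which way varies from start to start and cannot be seen. The flap is locked until about 1.0 rad. It stays where left.
- flap (a joint): Flap with its lever, rad: 0 shut, 0.95 fully open (stop). Sprung shut; locked (gives under 0.2 rad) while the knob is tight. Fully open takes about 2 N at the red tab. Its hinge lies across the mouth at (-19, 0, 97) mm of the chute's frame.
- lever_tip (a point): In the red tab (40 mm wide, 18 long, 5 thick) at the end of the flap's upright lever (12 mm wide), 56 mm from the hinge. Shut, at (-28, 0, 153) mm of the chute's frame; pushed along the chute's +x it swings over to (20, 0, 138) mm, fully open. Tab or lever may be pushed anywhere over 25 mm from the hinge.
- catch_box: White plastic box, open top, 100 (x) x 96 (y) x 50 mm high, walls 4 mm, about 160 g; origin under its centre. Handle: a fin on the -x side, 12 mm thick (y), reaching from x = -50 to -87 mm, z = 13 to 47 mm.
- rivet0: Steel slug rivet, a headless round bar 12 mm across, 44 mm long (axis = its y), 35 g; origin at its middle. Lies across the chute behind the flap.
- rivet1: Steel slug rivet, a headless round bar 12 mm across, 44 mm long (axis = its y), 35 g; origin at its middle. Lies across the chute behind the flap.
- rivet2: Steel slug rivet, a headless round bar 12 mm across, 44 mm long (axis = its y), 35 g; origin at its middle. Lies across the chute behind the flap.
- glass_dish: Shallow glass dish, 100 mm across, 24 mm high; bystander; origin under its centre.
- spacer: Orange plastic rivet spacer, 85 x 50 x 10 mm with three holes; bystander.
- pin_vise: Knurled steel pin vise lying down, 105 mm long, 13 mm thick; bystander.
- hammer: Small bronze hammer lying down, 220 mm long; bystander.
- jar: Amber glass jar with black cap, 64 mm across, 75 mm high; bystander.
- gauge: Aluminium rivet gauge block, 60 x 30 x 20 mm; bystander.
There are look-alikes about, which are no part of the job. What is meant by the catch_box is not pink or purple, and is the larger of those in its own colour.

How it is judged:
On the way, in this order (a step that is already met when the one before it is completed fails the run):
1. the lock knob is unscrewed by at least 1.0 rad in its loosening direction, the flap still shut ((value of joint lock_knob above 1 rad or value of joint lock_knob below -1 rad) and value of joint flap below 0.2 rad), for 0.1 s.
2. the lever is pushed over and the flap open by at least 0.6 rad (value of joint flap above 0.6 rad), for 0.2 s.
At the end, for the whole second after the job is handed in: All three rivets lie at rest inside the catch box, the box stands upright and still on the bench under the mouth (its centre within 100 mm of the point below the lip), and the flap is shut (under 0.15 rad) (x of rivet0 in the frame of catch_box between -0.047 and 0.047 m and y of rivet0 in the frame of catch_box between -0.045 and 0.045 m and z of rivet0 in the frame of catch_box between 0 and 0.048 m and linear speed of each of rivet0, rivet1, rivet2 below 0.05 m/s and x of rivet1 in the frame of catch_box between -0.047 and 0.047 m and y of rivet1 in the frame of catch_box between -0.045 and 0.045 m and z of rivet1 in the frame of catch_box between 0 and 0.048 m and x of rivet2 in the frame of catch_box between -0.047 and 0.047 m and y of rivet2 in the frame of catch_box between -0.045 and 0.045 m and z of rivet2 in the frame of catch_box between 0 and 0.048 m and angle between catch_box's own z axis and vertical below 0.1 rad and height (world z) of catch_box below 0.006 m and linear speed of catch_box below 0.02 m/s and horizontal distance between catch_box and chute below 0.1 m and value of joint flap below 0.15 rad); the robot touches nothing.
It fails at once if a bystander is moved by more than 40 mm (distance of any of glass_dish, spacer, pin_vise, hammer, jar, gauge from where it was at the start of the episode above 0.04 m).
It also fails if it takes over 72 s, if anything falls off the work surface, if the arm or the gripper's body presses on something with over 40 N, if the wrist force passes 120 N, or if a joint passes its speed limit or range.

## Robot

A 7-joint arm with a two-finger parallel gripper is mounted at the origin on the work surface. World frame = base frame: x ahead of the robot, y to its left, z up, the work surface at z = 0. Lengths are in m, angles in rad, forces in N, time in s.
With the tool pointing down it reaches from about 0.35 to 0.9 m from the base axis. Payload 8.1 kg.
Tool frame: the origin (TCP) lies at the centre of the arm's flange, where the gripper is bolted on; the fingertips stand 178 mm ahead of it and the grasp point (between the pads) lies 159 mm ahead of it; z points along the fingers, y is the line along which they close (so a half turn about z gives the same grasp; the last joint's range is limited). The gripper opens to 92 mm and grips with 3 to 60 N. Pads are 19 mm wide; open, the fingers measure 130 mm over their backs; the gripper's body (75 mm by 190 mm) begins 47 mm behind the grasp point.
Start: joints at [1.024, 0.434, 0.025, 1.573, -0.012, 1.134, -0.075], TCP at [0.268, -0.564, 0.405] pointing down, gripper open.
Joint ranges: [-2.62, 2.62], [-0.44, 2.09], [-1.27, 1.32], [0.08, 2.57], [-1.32, 4.46], [0.12, 2], [-2.74, 2.74]. Speed limits (rad/s): [2.22, 2.22, 3.01, 3.01, 3.14, 3.14, 3.14].

## Interface

Orientations are given as a rotation vector (axis times angle).
In Python, from cell import arm gives the robot as it stands. The module is installed in compiled form; this text tells all that it offers.
- The arm moves only by the shell command python3 -m inch 'ROWS' [FORCE]. ROWS is text: rows parted by semicolons, each of 5 numbers parted by spaces: the shift along the tool's x, y, z in m, then the turn about the tool's z in rad, then the finger opening in m, from 0 to 0.0918. In form: x y z roll fingers; .... A call has 1 to 5 rows; each row is the pose to reach, as a shift and turn from the pose commanded when the call began, along the tool's axes at that moment; what a row does not reach only later rows make up. A row lasts 1/10 s, in which the tool goes at most 50 mm and 8.59 degrees, less where a joint would pass 70% of its speed; a pose out of reach is approached as far as the arm can. A call with a gripper value outside its range is refused whole. The fingers move at their own pace and stop on an object; FORCE is the grip in N (left out, the last holds). Time passes only in rows, so rows that repeat a pose let the fingers close. It gives the time, the measured TCP pose, the force, the opening and the grip force at its end, in the units of the state.
- arm.observe(): the state, without advancing time (a new reading comes with each control period).
- arm.get_image(name): name is "scene" or "side" or "wrist"; returns the picture (480x640x3 uint8, red, green, blue); there is no depth.
- arm.get_calibration(name): a dict with "intrinsics" (3x3 intrinsics, pixels), "distortion" ([k1, k2, p1, p2, k3] as OpenCV has them; the pictures are not rectified), "pose" (4x4, takes a point from camera to world coordinates). Camera axes: x right, y up, looking along -z (the intrinsics and any distortion apply to the point x, -y, -z); pixel columns grow to the right and rows downward; lengths in m; the calibration is good to about 2 mm. A picture is of the moment at which its call begins: read the wrist's pose just before it. get_calibration takes no time and is no camera call; for the wrist camera it gives the pose at the moment of the call.
- arm.sign_off(): hands the job in; it is judged then, once.
Trained networks look in the newest picture that a camera, given by its name, has taken for a name from the list of things; names that differ only in an ending like _2 or _b are one class to them, and where a whole thing is asked for, a point or a joint stands for the part that bears it (a point fixed in the world has none). Each returns a list of dicts, best first, with "conf" (0 to 1); they miss things now and then, are a little off and sometimes report something else, mostly with a low value. They report only what shows in the picture. A call takes as long as a camera call. They do not tell look-alikes from the thing itself.
- arm.look_for(camera, query): "point" ([row, column] in pixels, amid what is visible of it).
- arm.silhouettes(camera, query): "region" (480x640 bool, what is visible of it) and "point" ([row, column] in pixels, amid what is visible of it).
- arm.place_of(camera, query): "point" ([row, column] in pixels: a listed point, or the origin of a listed thing).
The state is a dict: "clock": time; "joints": joint angles; "dq": joint speeds; "joint_efforts": joint torques, N m; "position": TCP position; "ee_rot": TCP orientation; "force": force on the tool from outside, world axes, zero at the start; "ft_torque": the same for the moment, N m; "width": opening from 0.0 (shut) to 1.0 (fully open); "gripper_force": force on a finger pad.
Only numpy, scipy, OpenCV 4.12 (cv2) and the standard library are available. Lean on these libraries where they do the work, as an engineer would, in place of code of your own. Each camera call takes 0.05 s, during which the arm holds its last target. There are 200 camera calls.

## Working session

There is one attempt and no reset: what is moved stays moved. The work goes in short steps, Python scripts to look and compute and a shell command to move; the robot and the scene stay as the last step left them, time stands still between calls to the robot, and variables do not carry over. Pictures are saved under pics/ and viewed, at most 10 in all, crops included, and the job is handed in when it is done.

```bash
mkdir -p pics; cat > h.py <<'E'
import numpy as np, cv2
from cell import arm
from scipy.spatial.transform import Rotation as R
def ray(cam,rc):
    c=arm.get_calibration(cam);P=np.array(c["pose"])
    u=cv2.undistortPoints(np.array([[[rc[1],rc[0]]]],float),np.array(c["intrinsics"]),np.array(c["distortion"]))[0,0]
    d=P[:3,:3]@np.array([u[0],-u[1],-1]);return P[:3,3],d/np.linalg.norm(d)
def atz(cam,rc,z):
    o,d=ray(cam,rc);return o+d*(z-o[2])/d[2]
def tri(a,b):
    A=np.zeros((3,3));v=np.zeros(3)
    for o,d in(a,b):
        M=np.eye(3)-np.outer(d,d);A+=M;v+=M@o
    p=np.linalg.solve(A,v);return p,[np.linalg.norm(np.cross(p-o,d)) for o,d in(a,b)]
def proj(cam,p):
    c=arm.get_calibration(cam);P=np.linalg.inv(np.array(c["pose"]));q=P[:3,:3]@p+P[:3,3];q=q*[1,-1,-1]
    u=cv2.projectPoints(q.reshape(1,1,3),np.zeros(3),np.zeros(3),np.array(c["intrinsics"]),np.array(c["distortion"]))[0][0,0];return u[::-1]
def save(cam,n): 
    im=arm.get_image(cam);cv2.imwrite(f"pics/{n}.png",im[:,:,::-1]);return im
def st():
    s=arm.observe();return np.array(s["position"]),R.from_rotvec(s["ee_rot"]),s
E
python3 - <<'E'
from h import *
np.set_printoptions(precision=3,suppress=True)
for c in("scene","side","wrist"): save(c,c+"0")
p,r,s=st();print(p,r.as_matrix(),s["clock"],s["force"])
for c in("scene","side"):
    print(c,arm.get_calibration(c)["pose"][:3,3] if hasattr(arm.get_calibration(c)["pose"],'shape') else '')
    for q in("catch_box","chute","chute_mouth","knob_grip","lever_tip","glass_dish","spacer","pin_vise","hammer","jar","gauge"):
        for d in arm.place_of(c,q)[:3]: print(q,np.round(d["point"]),round(d["conf"],2),atz(c,d["point"],{"chute_mouth":.075,"knob_grip":.198,"lever_tip":.153}.get(q,0)))
E
```

```text
[ 0.268 -0.564  0.404] [[ 0.903  0.429 -0.001]
 [ 0.429 -0.903  0.001]
 [-0.    -0.001 -1.   ]] 0.15 [-0.562  0.747 -0.055]
scene [ 1.076 -1.026  1.098]
catch_box [219. 382.] 0.96 [0.54  0.294 0.   ]
catch_box [222. 305.] 0.76 [0.334 0.165 0.   ]
catch_box [193. 348.] 0.74 [0.383 0.369 0.   ]
chute_mouth [263. 346.] 0.75 [ 0.574 -0.02   0.075]
knob_grip [230. 374.] 0.96 [0.639 0.006 0.198]
lever_tip [239. 337.] 0.62 [ 0.55  -0.026  0.153]
lever_tip [210. 432.] 0.56 [0.722 0.212 0.153]
glass_dish [326. 266.] 0.95 [ 0.469 -0.257  0.   ]
spacer [355. 307.] 0.78 [ 0.608 -0.287  0.   ]
spacer [222. 381.] 0.41 [0.545 0.278 0.   ]
pin_vise [366. 246.] 0.61 [ 0.496 -0.386  0.   ]
hammer [394. 320.] 0.86 [ 0.691 -0.369  0.   ]
jar [239. 442.] 0.59 [0.742 0.289 0.   ]
gauge [213. 433.] 0.52 [0.672 0.401 0.   ]
side [ 0.414 -0.66   0.779]
catch_box [188. 268.] 0.96 [0.398 0.366 0.   ]
catch_box [240. 248.] 0.91 [0.336 0.162 0.   ]
catch_box [210. 202.] 0.9 [0.218 0.294 0.   ]
chute_mouth [264. 356.] 0.71 [ 0.571 -0.022  0.075]
knob_grip [205. 326.] 0.7 [0.514 0.033 0.198]
knob_grip [211. 391.] 0.61 [ 0.639 -0.003  0.198]
lever_tip [240. 344.] 0.66 [ 0.541 -0.025  0.153]
glass_dish [389. 322.] 0.86 [ 0.467 -0.257  0.   ]
glass_dish [210. 393.] 0.56 [0.72  0.224 0.   ]
spacer [385. 398.] 0.83 [ 0.607 -0.268  0.   ]
pin_vise [460. 347.] 0.56 [ 0.49  -0.388  0.   ]
hammer [435. 456.] 0.79 [ 0.684 -0.372  0.   ]
jar [196. 396.] 0.74 [0.743 0.279 0.   ]
gauge [171. 357.] 0.63 [0.661 0.41  0.   ]
```

View pics/scene0.png

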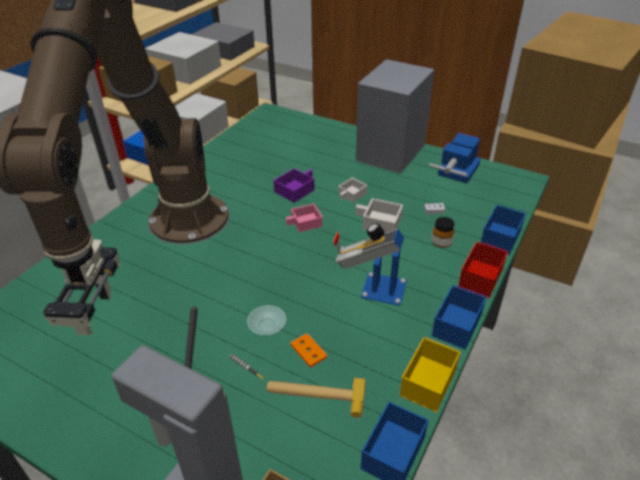

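View pics/side0.png

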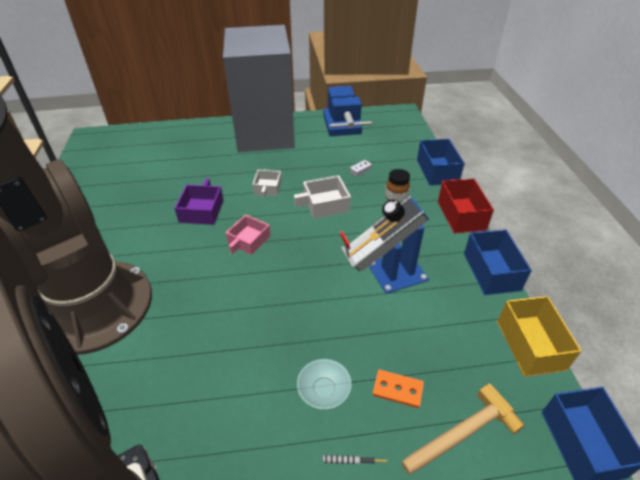

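Candidates for the box: in scene, purple (184,294), pink (217,305), small white (188,352) and large white (213,382). In side, the large white is at (197,327), with its handle pointing left, and I choose that one. Next is a close crop, plus the yaw of the box and the chute.

```bash
python3 - <<'E'
from h import *
np.set_printoptions(precision=4,suppress=True)
a=cv2.imread("pics/scene0.png")[165:305,325:465];b=cv2.imread("pics/side0.png")[160:300,240:440]
cv2.imwrite("pics/crop.png",np.hstack([cv2.resize(a,(330,330),interpolation=2),cv2.resize(b,(470,330),interpolation=2)]))
for q in("chute_mouth","knob_grip","lever_tip"):
    A=[d["point"] for d in arm.place_of("scene",q)[:1]];B=[d["point"] for d in arm.place_of("side",q)[:2]]
    for x in A:
        for y in B: print(q,x,y,*tri(ray("scene",x),ray("side",y)))
# fit box: silhouette against model
from scipy.spatial import ConvexHull
from scipy.optimize import minimize
pts=np.array([[x,y,z] for x in(-.05,.05) for y in(-.048,.048) for z in(0,.05)]);han=np.array([[x,y,z] for x in(-.087,-.05) for y in(-.006,.006) for z in(.013,.047)])
regs={}
for c,rc in(("scene",(213,382)),("side",(197,327))):
    for d in arm.silhouettes(c,"catch_box"):
        print(c,np.round(d["point"]),d["region"].sum())
        if np.hypot(*(np.array(d["point"])-rc))<15: regs[c]=d["region"]
def mask(c,x,y,t):
    M=np.zeros((480,640),np.uint8);r=R.from_euler("z",t).as_matrix()
    for S in(pts,han):
        q=np.array([proj(c,r@p+[x,y,0])[::-1] for p in S]);cv2.fillConvexPoly(M,cv2.convexHull((q*16).astype(np.int32)),1,shift=4)
    return M>0
def cost(v): return sum(1-(mask(c,*v)&m).sum()/(mask(c,*v)|m).sum() for c,m in regs.items())
best=min((minimize(cost,[.53,.28,t],method="Nelder-Mead",options=dict(initial_simplex=[[.53,.28,t],[.55,.28,t],[.53,.30,t],[.53,.28,t+.3]])) for t in(-.6,-.2,.2)),key=lambda o:o.fun)
print(best.x,best.fun)
E
```

```text
chute_mouth [263.0, 345.8] [263.6, 356.1] [ 0.5721 -0.0175  0.0715] [np.float64(0.0007681447766512891), np.float64(0.0007681447766511936)]
knob_grip [229.5, 374.1] [204.8, 326.0] [0.5444 0.2348 0.0139] [np.float64(0.011440414799588244), np.float64(0.011440414799588232)]
knob_grip [229.5, 374.1] [211.0, 391.4] [0.6399 0.0009 0.1985] [np.float64(0.003104518259878204), np.float64(0.0031045182598781716)]
lever_tip [239.4, 337.1] [239.5, 343.7] [ 0.5435 -0.0145  0.1424] [np.float64(0.00031613719092549115), np.float64(0.00031613719092561085)]
scene [186. 292.] 1032
scene [213. 382.] 1018
scene [190. 351.] 463
scene [216. 304.] 705
side [198. 325.] 1618
side [184. 269.] 655
side [206. 202.] 1685
side [232. 245.] 1192Traceback (most recent call last):
  File "<stdin>", line 24, in <module>
  File "<stdin>", line 24, in <genexpr>
    res = _minimize_neldermead(fun, x0, args, callback, bounds=bounds,
                               **options)
    fxr = func(xr)
    fx = function(np.copy(x), *(wrapper_args + args))
  File "<stdin>", line 23, in cost
  File "<stdin>", line 23, in <genexpr>
  File "<stdin>", line 21, in mask
  File "h.py", line 16, in proj
    c=arm.get_calibration(cam);P=np.linalg.inv(np.array(c["pose"]));q=P[:3,:3]@p+P[:3,3];q=q*[1,-1,-1]
ValueError: time passes only in moves, steps and waits
```

View pics/crop.png

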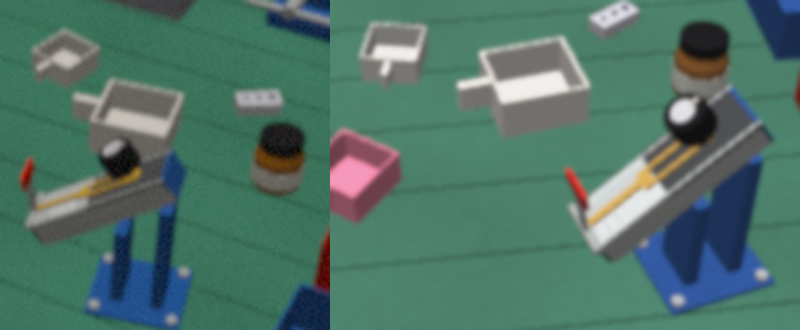

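The crop confirms the choice: the larger white box has its handle towards the robot. The small white one, at the left, is the look-alike. The fit failed only because of too many calibration calls, so I'll cache those.

```bash
sed -i 's/^def ray/_C={}\ndef cal(c):\n    if c not in _C or c=="wrist": _C[c]=arm.get_calibration(c)\n    return _C[c]\ndef ray/; s/c=arm.get_calibration(cam)/c=cal(cam)/' h.py
python3 - <<'E'
from h import *
from scipy.optimize import minimize
np.set_printoptions(precision=4,suppress=True)
pts=np.array([[x,y,z] for x in(-.05,.05) for y in(-.048,.048) for z in(0,.05)]);han=np.array([[x,y,z] for x in(-.087,-.05) for y in(-.006,.006) for z in(.013,.047)])
regs={}
for c,rc in(("scene",(213,382)),("side",(198,325))):
    for d in arm.silhouettes(c,"catch_box"):
        if np.hypot(*(np.array(d["point"])-rc))<8: regs[c]=d["region"]
def mask(c,x,y,t):
    M=np.zeros((480,640),np.uint8);r=R.from_euler("z",t).as_matrix()
    for S in(pts,han):
        q=np.array([proj(c,r@p+[x,y,0])[::-1] for p in S]);cv2.fillConvexPoly(M,cv2.convexHull((q*16).astype(np.int32)),1,shift=4)
    return M>0
def iou(c,v):
    m=mask(c,*v);return 1-(m&regs[c]).sum()/(m|regs[c]).sum()
def cost(v): return iou("scene",v)+2*iou("side",v)
best=min((minimize(cost,[.54,.29,t],method="Nelder-Mead",options=dict(initial_simplex=[[.54,.28,t],[.56,.28,t],[.54,.30,t],[.54,.28,t+.3]])) for t in(-.6,-.2,.2)),key=lambda o:o.fun)
print(best.x,best.fun)
x,y,t=best.x;rz=R.from_euler("z",t).as_matrix();h=rz@[-.070,0,.030]+[x,y,0];print("handle",h)
# chute fit: x,y,yaw from 3 points (single-view pixel residuals)
ob={"scene":{(0,0,.075):(263,345.8),(.073,0,.198):(229.5,374.1),(-.028,0,.153):(239.4,337.1)},"side":{(0,0,.075):(263.6,356.1),(.073,0,.198):(211,391.4),(-.028,0,.153):(239.5,343.7)}}
from scipy.optimize import least_squares
f=lambda v:np.concatenate([proj(c,R.from_euler("z",v[2]).as_matrix()@np.array(k)+[v[0],v[1],0])-p for c in ob for k,p in ob[c].items()])
o=least_squares(f,[.572,-.02,.25],loss="soft_l1");print(o.x,o.fun.reshape(-1,2))
p,r,s=st();print(p,r.as_matrix(),s["clock"])
E
```

```text
[0.5475 0.2753 0.1524] 0.35053039527701224
handle [0.4783 0.2647 0.03  ]
[ 0.5708 -0.019   0.2678] [[-0.5118 -0.7593]
 [ 1.5837 -0.0418]
 [-0.6298 -1.9702]
 [-0.901  -0.3639]
 [-1.2513  0.5753]
 [ 0.4409  1.3257]]
[ 0.2684 -0.5645  0.4047] [[ 0.9031  0.4294  0.    ]
 [ 0.4294 -0.9031  0.    ]
 [ 0.     -0.     -1.    ]] 1.75
```

```bash
R='x'
python3 -m inch '0.027 -0.033 0 0 0.09;0.054 -0.066 0 0 0.09;0.081 -0.099 0 0 0.09;0.109 -0.132 0 0 0.09;0.136 -0.165 0 0 0.09'
python3 -m inch '0.027 -0.033 0 0 0.09;0.054 -0.066 0 0 0.09;0.081 -0.099 0 0 0.09;0.109 -0.132 0 0 0.09;0.136 -0.165 0 0 0.09'
```

```text
clock: 2.25
position: [0.3206, -0.3553, 0.4049]
ee_rot: [3.064, 0.691, 0.0]
force: [1.5, -0.0, 0.8]
width: 0.981
gripper_force: 0.0
clock: 2.75
position: [0.3725, -0.1479, 0.4051]
ee_rot: [3.064, 0.691, 0.001]
force: [1.3, 0.6, 0.1]
width: 0.981
gripper_force: 0.0
```

```bash
python3 -m inch '0.027 -0.033 0 0 0.09;0.054 -0.066 0 0 0.09;0.081 -0.099 0 0 0.09;0.109 -0.132 0 0 0.09;0.136 -0.165 0 0 0.09'
python3 -m inch '0.027 -0.033 0 0.1 0.09;0.054 -0.066 0 0.2 0.09;0.081 -0.099 0 0.292 0.09;0.110 -0.132 0 0.292 0.09;0.138 -0.165 0 0.292 0.09'
python3 -m inch '0 0 0.02 0 0.09;0 0 0.05 0 0.09;0 0 0.05 0 0.09'
python3 - <<'E'
from h import *
np.set_printoptions(precision=4,suppress=True)
save("wrist","w1");p,r,s=st();print(p,r.as_matrix(),s["joints"])
for d in arm.place_of("wrist","catch_box"): print(d,atz("wrist",d["point"],0))
h=np.array([.476,.264,.03]);print(proj("wrist",h),proj("wrist",np.array([.5475,.2753,0])))
E
```

```text
clock: 3.25
position: [0.4245, 0.0595, 0.4051]
ee_rot: [3.064, 0.691, 0.002]
force: [1.9, 0.0, -0.8]
width: 0.981
gripper_force: 0.0
clock: 3.75
position: [0.4785, 0.2678, 0.4048]
ee_rot: [3.133, 0.237, 0.001]
force: [1.6, 0.7, -0.0]
width: 0.983
gripper_force: 0.0
clock: 4.05
position: [0.4772, 0.2653, 0.3515]
ee_rot: [3.13, 0.239, -0.009]
force: [-0.6, -0.4, 0.2]
width: 0.978
gripper_force: 0.0
[0.4777 0.2655 0.3535] [[ 0.9885  0.1513 -0.0032]
 [ 0.1513 -0.9885 -0.0021]
 [-0.0035  0.0016 -1.    ]] [-0.2442  0.4075 -0.4839  1.7992  0.2214  0.9926 -2.2358]
{'point': [346.5, 389.6], 'conf': 0.97} [0.3403 0.1596 0.    ]
{'point': [145.1, 319.2], 'conf': 0.95} [0.5498 0.2743 0.    ]
{'point': [276.8, 206.5], 'conf': 0.72} [0.3956 0.3745 0.    ]
[226.916  318.3516] [147.3661 317.8341]
```

View pics/w1.png

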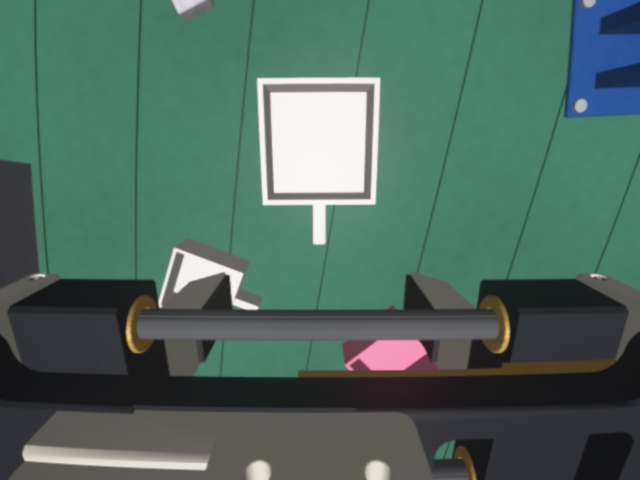

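The picture shows the white box at (140,320) with its handle at (225,319), aligned with the tool. Descend and grip.

```bash
python3 -m inch '0 0.002 0.04 0 0.09;0 0.002 0.08 0 0.06;0 0.002 0.12 0 0.05;0 0.002 0.161 0 0.05;0 0.002 0.161 0 0.05'
python3 -m inch '0 0 0 0 0;0 0 0 0 0;0 0 0 0 0;0 0 0 0 0;0 0 0 0 0' 40
python3 -m inch '0 0 -0.005 0 0;0 0 -0.01 0 0;0 0 -0.01 0 0' 
python3 - <<'E'
from h import *
p,r,s=st();print(p,r.as_matrix(),s["joints"],s["width"])
E
```

```text
clock: 4.65
position: [0.4777, 0.2628, 0.191]
ee_rot: [3.13, 0.237, -0.008]
force: [-0.8, -0.1, -0.9]
width: 0.682
gripper_force: 0.0
clock: 5.15
position: [0.4787, 0.2641, 0.1947]
ee_rot: [-3.132, -0.238, -0.002]
force: [0.6, 0.1, 0.2]
width: 0.244
gripper_force: 0.0
clock: 5.45
position: [0.4786, 0.2642, 0.2045]
ee_rot: [-3.132, -0.238, -0.001]
force: [-0.7, 0.2, -1.8]
width: 0.128
gripper_force: 40.0
[0.47859392 0.26415839 0.20448087] [[ 9.88521047e-01  1.51081225e-01  7.76290546e-04]
 [ 1.51080920e-01 -9.88521302e-01  4.37928462e-04]
 [ 8.33542510e-04 -3.15618812e-04 -9.99999603e-01]] [-0.31120866  0.5959916  -0.40371437  1.93758324  0.35969106  0.67746029
 -2.3549872 ] 0.12833605025895437
```

```bash
python3 -m inch '-0.012 0.031 0 0 0;-0.024 0.063 0 0 0;-0.036 0.094 0 0 0;-0.048 0.126 0 0 0;-0.058 0.157 0 0 0'
python3 -m inch '-0.012 0.031 0 -0.03 0;-0.024 0.063 0 -0.06 0;-0.036 0.094 0 -0.09 0;-0.048 0.126 0 -0.116 0;-0.058 0.157 0 -0.116 0'
python3 -m inch '0 0 0 0 0;0 0 0 0 0'
python3 - <<'E'
from h import *
from scipy.optimize import least_squares
np.set_printoptions(precision=4,suppress=True)
p,r,s=st();print(p,r.as_matrix(),s["joints"],s["width"],s["clock"])
K={"chute_mouth":(0,0,.075),"knob_grip":(.073,0,.198),"lever_tip":(-.028,0,.153)}
g=[.5708,-.019,.268];pr=lambda v,c,k:proj(c,R.from_euler("z",v[2]).as_matrix()@np.array(k)+[v[0],v[1],0])
ob=[]
for c in("scene","side","wrist"):
    save(c,c+"2")
    for q,k in K.items():
        e=pr(g,c,k)
        for d in arm.place_of(c,q):
            if np.hypot(*(d["point"]-e))<30: ob.append((c,k,np.array(d["point"])));print(c,q,d["point"],e,d["conf"]);break
f=lambda v:np.concatenate([pr(v,c,k)-x for c,k,x in ob])
o=least_squares(f,g,loss="soft_l1");print(o.x,o.fun.reshape(-1,2))
for c in("scene","side"):
    for d in arm.place_of(c,"catch_box"): print(c,d,atz(c,d["point"],.012))
E
```

```text
clock: 5.95
position: [0.4442, 0.0987, 0.2037]
ee_rot: [3.132, 0.238, -0.001]
force: [0.2, -0.4, -1.6]
width: 0.127
gripper_force: 40.0
clock: 6.45
position: [0.4106, -0.0653, 0.2038]
ee_rot: [3.113, 0.421, -0.0]
force: [0.5, 0.1, -1.8]
width: 0.13
gripper_force: 40.0
clock: 6.65
position: [0.4112, -0.0645, 0.2038]
ee_rot: [3.114, 0.416, 0.0]
force: [0.2, 0.5, -1.1]
width: 0.13
gripper_force: 40.0
[ 0.4112 -0.0645  0.2038] [[ 0.965   0.2623  0.0002]
 [ 0.2623 -0.965  -0.    ]
 [ 0.0002  0.0001 -1.    ]] [ 0.3907  0.461  -0.4599  2.2437  0.412   0.5156 -1.6956] 0.12995179907136345 6.65
scene chute_mouth [258.3, 345.2] [262.4812 345.0265] 0.81
scene knob_grip [228.5, 375.1] [231.0729 374.0437] 0.63
scene lever_tip [237.8, 336.9] [238.7647 335.1148] 0.62
side chute_mouth [264.4, 352.8] [262.6989 355.7139] 0.72
side knob_grip [209.5, 391.0] [209.7439 391.9478] 0.96
side lever_tip [238.7, 344.1] [239.9427 345.0033] 0.75
[ 0.5694 -0.0147  0.2652] [[ 3.0613  0.0965]
 [ 1.5059 -0.8529]
 [-0.1519 -1.4771]
 [-3.1151  1.8689]
 [-1.0359 -0.2413]
 [-0.2193 -0.1956]]
scene {'point': [275.7, 311.8], 'conf': 0.91} [ 0.4838 -0.0504  0.012 ]
scene {'point': [220.4, 303.8], 'conf': 0.79} [0.3356 0.1546 0.012 ]
scene {'point': [191.6, 294.7], 'conf': 0.72} [0.2285 0.2749 0.012 ]
scene {'point': [194.4, 351.5], 'conf': 0.7} [0.4028 0.3519 0.012 ]
scene {'point': [240.3, 441.4], 'conf': 0.45} [0.7467 0.2698 0.012 ]
side {'point': [240.4, 249.0], 'conf': 0.95} [0.341 0.146 0.012]
side {'point': [210.6, 201.1], 'conf': 0.75} [0.2178 0.2759 0.012 ]
side {'point': [298.1, 313.7], 'conf': 0.68} [ 0.476  -0.0519  0.012 ]
```

View pics/wrist2.png

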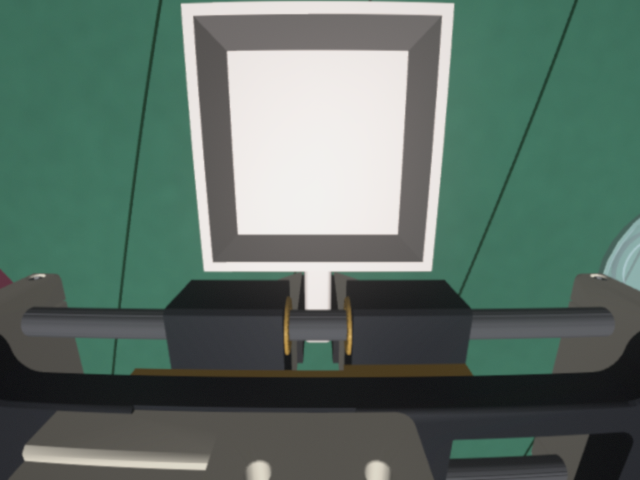

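```bash
python3 - <<'E'
from h import *
p,r,s=st();print(r.inv().apply(np.array(arm.get_calibration("wrist")["pose"])[:3,3]-p))
E
python3 -m inch '0.015 -0.004 0 0 0;0.030 -0.004 0 0 0' 
```

```text
[0.07126993 0.00013539 0.02098892]
clock: 7.55
position: [0.44, -0.0514, 0.2039]
ee_rot: [-3.113, -0.419, -0.001]
force: [-0.8, 0.3, -1.3]
width: 0.128
gripper_force: 40.0
```

The wrist camera stands 71 mm ahead of the flange at about the height of the lever. So I'll set the box down here and push it the last 28 mm by its handle.

```bash
python3 -m inch '0 0 0.004 0 0;0 0 0.006 0 0;0 0 0.008 0 0'
python3 -m inch '0 0 0.002 0 0;0 0 0.002 0 0'
```

```text
clock: 7.85
position: [0.4396, -0.0515, 0.1966]
ee_rot: [3.113, 0.42, 0.002]
force: [-7.2, 0.5, 27.2]
width: 0.131
gripper_force: 40.0
clock: 8.05
position: [0.4387, -0.0517, 0.1944]
ee_rot: [3.113, 0.42, -0.0]
force: [-6.3, 0.6, 20.4]
width: 0.132
gripper_force: 40.0
```

```bash
python3 -m inch '0 0 -0.002 0 0.04;0 0 -0.002 0 0.04;0 0 -0.002 0 0.04' 20
python3 -m inch '-0.02 0 -0.002 0 0.04;-0.04 0 -0.002 0 0.03;-0.045 0 -0.002 0 0.0;-0.045 0 -0.002 0 0;-0.045 0 -0.002 0 0'
python3 -m inch '0 0 0 0 0;0 0 0 0 0;0 0 0 0 0'
python3 - <<'E'
from h import *
np.set_printoptions(precision=4,suppress=True)
p,r,s=st();print(p,s["width"],s["clock"])
save("wrist","w3")
for d in arm.place_of("wrist","catch_box")[:1]: print(d,atz("wrist",d["point"],0))
print(proj("wrist",np.array([.5086,-.0328,0])))
for d in arm.silhouettes("wrist","catch_box")[:1]:
    m=d["region"].astype(np.uint8);c,_=cv2.findContours(m,0,2);c=max(c,key=cv2.contourArea);print(cv2.minAreaRect(c),c[c[:,0,1].argmax()])
E
```

```text
clock: 8.35
position: [0.4391, -0.0521, 0.1956]
ee_rot: [-3.113, -0.419, 0.0]
force: [0.6, 0.6, -0.1]
width: 0.338
gripper_force: 0.0
clock: 8.85
position: [0.3968, -0.0638, 0.1978]
ee_rot: [-3.113, -0.419, -0.002]
force: [0.1, 0.2, 0.7]
width: 0.138
gripper_force: 0.0
clock: 9.15
position: [0.3961, -0.0638, 0.1977]
ee_rot: [-3.113, -0.42, -0.0]
force: [0.1, -0.3, 0.3]
width: 0.004
gripper_force: 0.0
[ 0.3961 -0.0638  0.1977] 0.004344763913320183 9.15
{'point': [46.7, 317.6], 'conf': 0.87} [ 0.51  -0.033  0.   ]
[ 49.4824 316.395 ]
((8.0, 274.0), (16.0, 28.0), 0.0) [[  0 288]]
```

View pics/w3.png

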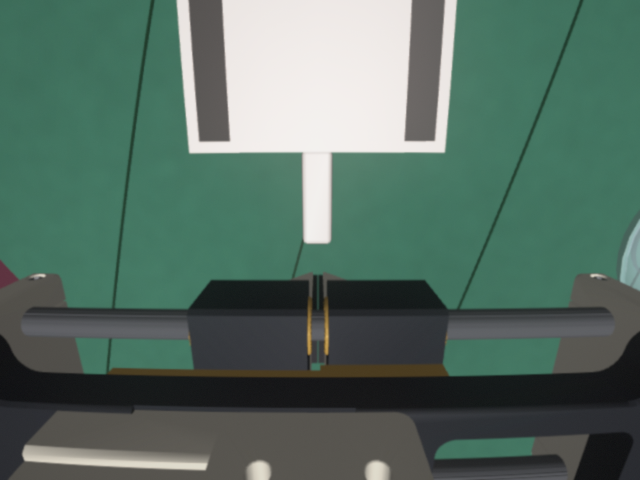

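The box stands straight, with its fin at column 317 in line with the closed fingers. Push it in by 48 mm of tool travel.

```bash
python3 -m inch '0.012 0 0 0 0;0.020 0 0 0 0;0.026 0 0 0 0;0.032 0 0 0 0;0.038 0 0 0 0'
python3 -m inch '0.005 0 0 0 0;0.010 0 0 0 0;0.010 0 0 0 0'
python3 - <<'E'
from h import *
np.set_printoptions(precision=4,suppress=True)
p,r,s=st();print(p,s["width"],s["clock"])
o=np.array([.57,-.017,0]);Rz=R.from_euler("z",.267)
for c in("scene","side","wrist"):
    save(c,c+"4")
    for d in arm.place_of(c,"catch_box"):
        w=atz(c,d["point"],0);
        if np.linalg.norm(w-o)<.12: print(c,d["conf"],w,Rz.inv().apply(w-o))
E
```

```text
clock: 9.8
position: [0.4327, -0.0538, 0.1976]
ee_rot: [3.113, 0.419, -0.001]
force: [-1.7, 0.5, -0.2]
width: 0.002
gripper_force: 0.6
clock: 10.1
position: [0.4428, -0.051, 0.1978]
ee_rot: [-3.113, -0.42, -0.002]
force: [-0.1, -0.3, 0.7]
width: 0.002
gripper_force: 0.0
[ 0.4428 -0.051   0.1978] 0.0022464012765863756 10.1
scene 0.7 [ 0.5369 -0.0193  0.    ] [-0.0325  0.0066  0.    ]
side 0.84 [ 0.5387 -0.0207  0.    ] [-0.0311  0.0047  0.    ]
```

```bash
python3 -m inch '-0.02 0 0 0 0;-0.04 0 0 0 0;-0.04 0 -0.05 0 0.05;-0.04 0 -0.10 0 0.09;-0.04 0 -0.15 0 0.09'
python3 -m inch '0 0 -0.04 0 0.09;0 0 -0.08 0 0.09;0.02 0 -0.085 0 0.09;0.065 0.001 -0.085 0 0.09;0.110 0.001 -0.085 0 0.09'
python3 -m inch '0.045 0 0 0 0.09;0.09 0 0 0 0.09;0.120 0 0 0 0.09;0.134 0 0 0 0.09;0.134 0 0 0 0.09'
python3 - <<'E'
from h import *
np.set_printoptions(precision=4,suppress=True)
p,r,s=st();print(p,r.as_matrix(),s["joints"],s["width"],s["clock"])
save("wrist","w5")
for q,z in(("knob_grip",.198),("lever_tip",.153),("catch_box",0)):
  for d in arm.place_of("wrist",q)[:1]: print(q,d,atz("wrist",d["point"],z))
print(proj("wrist",np.array([.640,.002,.198])))
E
```

```text
clock: 10.9
position: [0.4027, -0.0617, 0.3494]
ee_rot: [-3.112, -0.42, 0.002]
force: [2.3, -1.4, -1.1]
width: 0.216
gripper_force: 0.0
clock: 11.4
position: [0.5106, -0.0341, 0.4336]
ee_rot: [3.112, 0.415, 0.002]
force: [0.1, -0.7, 1.3]
width: 0.651
gripper_force: 0.0
clock: 11.9
position: [0.6401, 0.0025, 0.4317]
ee_rot: [-3.112, -0.421, 0.001]
force: [-1.6, -0.4, -0.2]
width: 0.98
gripper_force: 0.0
[0.6401 0.0025 0.4317] [[ 0.9641  0.2655 -0.0009]
 [ 0.2655 -0.9641  0.001 ]
 [-0.0006 -0.0012 -1.    ]] [ 0.3023  0.5149 -0.6092  1.4552  0.2987  1.2658 -1.6379] 0.9798493513346116 11.9
knob_grip {'point': [252.7, 323.1], 'conf': 0.76} [ 0.6411 -0.0018  0.198 ]
lever_tip {'point': [343.0, 316.0], 'conf': 0.96} [ 0.5436 -0.0235  0.153 ]
[252.053  316.5498]
```

View pics/w5.png

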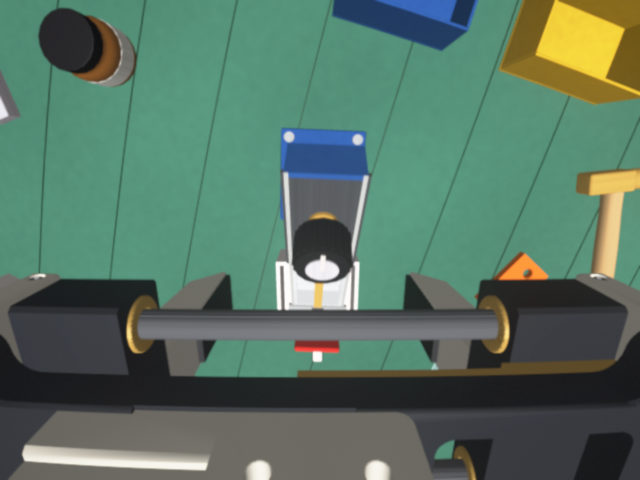

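The knob is at (250,323), about 3 mm along the tool's +y, with the chute aligned to the tool. Lower, grip and feel.

```bash
python3 -m inch '0 0.003 0.03 0 0.09;0 0.003 0.055 0 0.09;0 0.003 0.068 0 0.07;0 0.003 0.068 0 0.04;0 0.003 0.068 0 0.03' 25
python3 -m inch '0 0 0 0 0.03;0 0 0 0 0.03;0 0 0 0 0.03;0 0 0 0 0.03;0 0 0 0 0.03'
python3 -m inch '0 0 0 0 0.03;0 0 0 0 0.03;0 0 0 0 0.03'
python3 - <<'E'
from h import *
p,r,s=st();print(p,s["force"],s["ft_torque"],s["width"]*91.8,s["gripper_force"],s["clock"])
E
```

```text
clock: 12.6
position: [0.6398, -0.0012, 0.3658]
ee_rot: [3.113, 0.419, 0.001]
force: [0.7, 1.2, 0.3]
width: 0.769
gripper_force: 0.0
clock: 13.1
position: [0.6397, -0.0007, 0.3652]
ee_rot: [-3.113, -0.42, -0.001]
force: [-1.3, 1.1, 2.9]
width: 0.409
gripper_force: 25.0
clock: 13.4
position: [0.6397, -0.0007, 0.3651]
ee_rot: [-3.113, -0.42, -0.001]
force: [-3.2, 3.2, 6.3]
width: 0.41
gripper_force: 25.0
[ 0.63971529 -0.00066066  0.36514331] [-3.15665992  3.24529775  6.31671846] [ 0.43311129  0.53248868 -0.09978779] 37.60090080919598 25.013006329536438 13.4
```

```bash
cat > t.py <<'E'
from h import *
p,r,s=st();print("yaw",round(r.as_euler("ZYX")[0],3),"F",np.round(s["force"],1),"T",np.round(s["ft_torque"],2),"w",round(s["width"]*91.8,1),s["clock"])
E
python3 -m inch '0 0 0 0.08 0.03;0 0 0 0.15 0.03;0 0 0 0.15 0.03' >/dev/null; python3 t.py
python3 -m inch '0 0 0 -0.1 0.03;0 0 0 -0.2 0.03;0 0 0 -0.3 0.03;0 0 0 -0.3 0.03' >/dev/null; python3 t.py
```

```text
yaw 0.118 F [-3.3  3.9  5.9] T [1.46 0.75 0.45] w 37.5 13.7
yaw 0.42 F [-0.9  3.9  3.8] T [-0.   -0.09 -0.39] w 38.1 14.1
```

```bash
python3 -m inch '0 0 0 -0.1 0.03;0 0 0 -0.2 0.03;0 0 0 -0.2 0.03' >/dev/null; python3 t.py
python3 -m inch '0 0 0 -0.1 0.03;0 0 0 -0.2 0.03;0 0 0 -0.2 0.03' >/dev/null; python3 t.py
```

```text
yaw 0.618 F [-2.9  0.4  5.5] T [-0.54  0.08 -0.41] w 39.9 14.4
yaw 0.817 F [-6.6 -3.7 13.1] T [-1.48  0.78 -0.46] w 41.7 14.7
```

```bash
for i in 1; do
python3 -m inch '0 0 0 0.1 0.03;0 0 0 0.2 0.03;0 0 0 0.2 0.03' >/dev/null; python3 t.py
python3 -m inch '0 0 0 0.1 0.03;0 0 0 0.2 0.03;0 0 0 0.2 0.03' >/dev/null; python3 t.py
python3 -m inch '0 0 0 0.1 0.03;0 0 0 0.2 0.03;0 0 0 0.2 0.03' >/dev/null; python3 t.py
python3 -m inch '0 0 0 0.1 0.03;0 0 0 0.2 0.03;0 0 0 0.2 0.03' >/dev/null; python3 t.py
python3 -m inch '0 0 0 0.1 0.03;0 0 0 0.2 0.03;0 0 0 0.2 0.03' >/dev/null; python3 t.py
done
```

```text
yaw 0.611 F [-4.4 -0.   7.4] T [-0.18  0.94 -0.06] w 40.3 15.0
yaw 0.414 F [-4.5  1.9  2.8] T [ 0.09  0.79 -0.25] w 38.6 15.3
yaw 0.218 F [-4.3  3.3  2.1] T [1.37 0.94 0.28] w 37.7 15.6
yaw 0.02 F [-8.1  4.4  4.2] T [1.52 1.7  0.54] w 39.1 15.9
yaw -0.178 F [-13.2   6.6   8.4] T [2.06 2.99 0.58] w 39.5 16.2
```

```bash
python3 -m inch '0 0 0 0 0.055;0 0 0 0 0.055;0 0 0 0 0.055;0 0 0 0 0.055' 50 >/dev/null; python3 t.py
python3 -m inch '0 0 0 0 0.03;0 0 0 0 0.03;0 0 0 0 0.03;0 0 0 0 0.03;0 0 0 0 0.03' >/dev/null; python3 t.py
python3 -m inch '0 0 0 -0.1 0.03;0 0 0 -0.2 0.03;0 0 0 -0.2 0.03' >/dev/null; python3 t.py
python3 -m inch '0 0 0 -0.1 0.03;0 0 0 -0.2 0.03;0 0 0 -0.2 0.03' >/dev/null; python3 t.py
python3 -m inch '0 0 0 -0.1 0.03;0 0 0 -0.2 0.03;0 0 0 -0.2 0.03' >/dev/null; python3 t.py
python3 -m inch '0 0 0 -0.1 0.03;0 0 0 -0.2 0.03;0 0 0 -0.2 0.03' >/dev/null; python3 t.py
```

```text
yaw -0.182 F [ 0.9  0.6 -0.3] T [ 0.1  -0.01 -0.02] w 55.1 16.6
yaw -0.18 F [ 4.7  6.  -5.1] T [ 1.22 -0.97 -0.01] w 40.0 17.1
yaw 0.023 F [-5.1  3.3  6.6] T [0.64 1.01 0.  ] w 38.0 17.4
yaw 0.221 F [ 2.4  3.6 -2.4] T [ 0.49 -0.57 -0.17] w 37.3 17.7
yaw 0.417 F [-2.8  1.   4.7] T [-1.12 -0.1  -0.95] w 37.4 18.0
yaw 0.615 F [-11.6  -3.1  17.8] T [-2.19  1.41 -1.05] w 38.4 18.3
```

```bash
python3 -m inch '0 0 0 0.1 0.03;0 0 0 0.2 0.03;0 0 0 0.2 0.03' >/dev/null; python3 t.py
python3 -m inch '0 0 0 0.1 0.03;0 0 0 0.2 0.03;0 0 0 0.2 0.03' >/dev/null; python3 t.py
python3 -m inch '0 0 0 0.1 0.03;0 0 0 0.2 0.03;0 0 0 0.2 0.03' >/dev/null; python3 t.py
python3 -m inch '0 0 0 0.1 0.03;0 0 0 0.2 0.03;0 0 0 0.2 0.03' >/dev/null; python3 t.py
python3 -m inch '0 0 0 0.1 0.03;0 0 0 0.15 0.03;0 0 0 0.15 0.03' >/dev/null; python3 t.py
python3 -m inch '0 0 0 0 0.06;0 0 0 0 0.08;0 0 0 0 0.09;0 0 0 0 0.09;0 0 -0.03 0 0.09' >/dev/null
python3 -m inch '0 0 -0.03 0 0.09;0 0 -0.038 0 0.09;0 0 -0.038 0 0.09'
python3 - <<'E'
from h import *
im=save("wrist","w6");uv=proj("wrist",np.array([.640,-.001,.205])).astype(int)
p,r,s=st();yaw=np.degrees(r.as_euler("ZYX")[0])
print(uv,yaw)
def rot(im,c,a,n):
    M=cv2.getRotationMatrix2D((float(c[1]),float(c[0])),a,4);M[:,2]+=np.array([200,200])-c[::-1];return cv2.warpAffine(im,M,(400,400),flags=2)
a=rot(cv2.imread("pics/w5.png"),np.array([250,322]),0,0)
b=rot(im[:,:,::-1],uv,yaw-15.4,0)
cv2.imwrite("pics/cmp.png",np.hstack([a,b]))
E
```

```text
yaw 0.411 F [-7.9 -0.7 11. ] T [-0.3   1.66 -0.14] w 37.4 18.6
yaw 0.215 F [-4.5  3.9  3.6] T [1.35 0.79 0.45] w 37.3 18.9
yaw 0.018 F [-6.4  3.8  7.8] T [2.42 1.5  1.1 ] w 37.3 19.2
yaw -0.181 F [-12.4   4.8  14.1] T [2.05 2.73 0.71] w 39.0 19.5
yaw -0.327 F [-20.5   7.1  21.4] T [2.72 4.28 1.34] w 39.3 19.8
clock: 20.6
position: [0.6402, -0.0015, 0.434]
ee_rot: [-3.098, 0.52, -0.004]
force: [-0.2, 0.1, -0.8]
width: 0.979
gripper_force: 0.0
[259 314] -19.070512610877305
```

View pics/cmp.png

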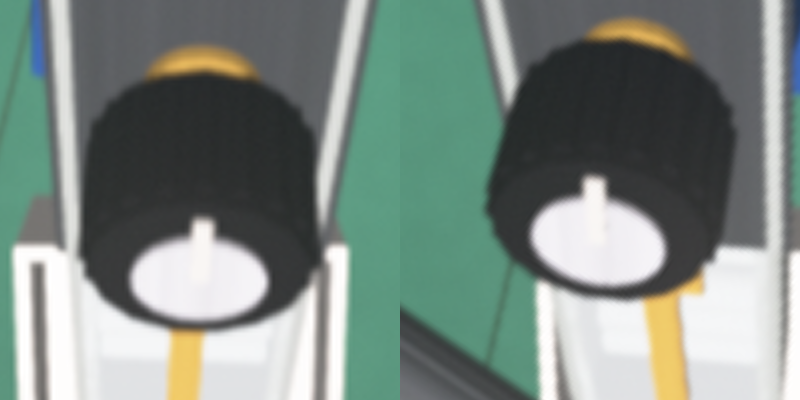

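The index mark points up in both views (left (228,202), right (190,594)). So clockwise is against the stop and counter-clockwise must be the loosening way. Turn counter-clockwise, release and measure the mark in the rectified top of the knob.

```bash
cat > mark.py <<'E'
import sys
from h import *
def rect(im,name=None):
    Rz=R.from_euler("z",.267);n=Rz.apply([-.574,0,.819]);ux=Rz.apply([.819,0,.574]);uy=Rz.apply([0,1,0])
    k=np.array([.6405,-.001,.198])+n*.015
    src=np.array([proj("wrist",k+a*ux+b*uy)[::-1] for a,b in((.02,.02),(.02,-.02),(-.02,-.02),(-.02,.02))],np.float32)
    H=cv2.getPerspectiveTransform(src,np.array([[0,0],[199,0],[199,199],[0,199]],np.float32))
    return cv2.warpPerspective(im,H,(200,200))   # up = chute +x, left = +y
im=save("wrist",sys.argv[1]);q=rect(im);cv2.imwrite(f"pics/{sys.argv[1]}_r.png",q[:,:,::-1])
g=q.min(2).astype(float);b=(g>120).astype(np.uint8);n,l,stt,ce=cv2.connectedComponentsWithStats(b)
i=1+stt[1:,4].argmax();m=(l==i).astype(np.uint8)
core=cv2.morphologyEx(m,cv2.MORPH_OPEN,np.ones((35,35),np.uint8));cy,cx=[v.mean() for v in np.nonzero(core)]
ex=cv2.morphologyEx(m&(1-cv2.dilate(core,np.ones((5,5)))),cv2.MORPH_OPEN,np.ones((5,5),np.uint8))
n,l,s2,ce=cv2.connectedComponentsWithStats(ex)
for j in range(1,n):
    if s2[j,4]>25: print("ext",s2[j,4],"angle ccw from +x:",np.round(np.arctan2(-(ce[j][0]-cx),-(ce[j][1]-cy)),3))
print("center",cx,cy,"area",stt[i,4])
E
python3 mark.py m0
python3 -m inch '0 0 0.03 0 0.08;0 0 0.06 0 0.06;0 0 0.068 0 0.05;0 0 0.068 0 0.03;0 0 0.068 0 0.03' 40 >/dev/null
python3 -m inch '0 0 0 0 0.03;0 0 0 0 0.03;0 0 0 0 0.03;0 0 0 0 0.03;0 0 0 0 0.03' >/dev/null;python3 t.py
python3 -m inch '0 0 0 -0.1 0.03;0 0 0 -0.2 0.03;0 0 0 -0.3 0.03;0 0 0 -0.4 0.03;0 0 0 -0.4 0.03' >/dev/null; python3 t.py
python3 -m inch '0 0 0 -0.1 0.03;0 0 0 -0.2 0.03;0 0 0 -0.3 0.03;0 0 0 -0.4 0.03;0 0 0 -0.4 0.03' >/dev/null; python3 t.py
python3 -m inch '0 0 0 -0.1 0.03;0 0 0 -0.2 0.03;0 0 0 -0.3 0.03;0 0 0 -0.3 0.03' >/dev/null; python3 t.py
python3 -m inch '0 0 0 0 0.06;0 0 0 0 0.08;0 0 0 0 0.09;0 0 0 0 0.09;0 0 -0.03 0 0.09' >/dev/null
python3 -m inch '0 0 -0.03 0 0.09;0 0 -0.038 0 0.09;0 0 -0.038 0 0.09'
python3 mark.py m1
```

```text
ext 346 angle ccw from +x: -0.088
center 101.96479227441907 75.82858867317171 area 10549
yaw -0.33 F [ 3.8  6.4 -4.5] T [ 1.45 -0.92  0.07] w 41.3 21.7
yaw 0.07 F [-1.6  4.   4.5] T [0.85 0.35 0.11] w 37.6 22.2
yaw 0.467 F [-5.7  0.3 10.4] T [-0.74  0.58 -0.69] w 37.9 22.7
yaw 0.765 F [-7.2 -3.7 16. ] T [-1.47  1.19 -0.45] w 39.9 23.1
clock: 23.9
position: [0.6401, -0.0009, 0.4341]
ee_rot: [2.912, 1.176, 0.004]
force: [0.3, 0.3, -0.1]
width: 0.977
gripper_force: 0.0
ext 251 angle ccw from +x: 0.635
center 89.9250387897595 75.13993405740884 area 10889
```

Counter-clockwise turned it by about 0.68 rad. One more ratchet stroke.

```bash
python3 -m inch '0 0 0 0.15 0.09;0 0 0 0.3 0.09;0 0 0 0.45 0.09;0 0 0 0.6 0.09;0 0 0 0.6 0.09' >/dev/null
python3 -m inch '0 0 0 0.15 0.09;0 0 0 0.3 0.09;0 0 0 0.45 0.09;0 0 0 0.55 0.08;0 0 0 0.55 0.08' >/dev/null
python3 -m inch '0 0 0.03 0 0.08;0 0 0.06 0 0.06;0 0 0.068 0 0.05;0 0 0.068 0 0.03;0 0 0.068 0 0.03' 40
python3 -m inch '0 0 0 0 0.03;0 0 0 0 0.03;0 0 0 0 0.03;0 0 0 0 0.03;0 0 0 0 0.03' >/dev/null;python3 t.py
python3 -m inch '0 0 0 -0.1 0.03;0 0 0 -0.2 0.03;0 0 0 -0.3 0.03;0 0 0 -0.4 0.03;0 0 0 -0.4 0.03' >/dev/null; python3 t.py
python3 -m inch '0 0 0 -0.1 0.03;0 0 0 -0.2 0.03;0 0 0 -0.3 0.03;0 0 0 -0.4 0.03;0 0 0 -0.4 0.03' >/dev/null; python3 t.py
python3 -m inch '0 0 0 -0.1 0.03;0 0 0 -0.2 0.03;0 0 0 -0.35 0.03;0 0 0 -0.35 0.03' >/dev/null; python3 t.py
python3 -m inch '0 0 0 0 0.06;0 0 0 0 0.08;0 0 0 0 0.09;0 0 0 0 0.09;0 0 -0.03 0 0.09' >/dev/null
python3 -m inch '0 0 -0.03 0 0.09;0 0 -0.038 0 0.09;0 0 -0.038 0 0.09'
python3 mark.py m2
```

```text
clock: 25.45
position: [0.6402, -0.0011, 0.3657]
ee_rot: [-3.085, 0.594, -0.002]
force: [-0.4, 0.9, 1.1]
width: 0.571
gripper_force: 0.0
yaw -0.379 F [ 5.2  6.9 -6.8] T [ 1.54 -1.01  0.05] w 41.7 25.95
yaw 0.021 F [-2.5  3.8  4.8] T [1.04 0.54 0.15] w 38.6 26.45
yaw 0.417 F [-1.5  3.7  5.6] T [-0.7  -0.31 -0.83] w 38.0 26.95
yaw 0.766 F [-10.7  -5.4  17. ] T [-1.73  1.68 -0.56] w 39.7 27.35
clock: 28.15
position: [0.6401, -0.0008, 0.4341]
ee_rot: [2.912, 1.176, 0.004]
force: [-0.4, -0.1, -0.9]
width: 0.976
gripper_force: 0.0
ext 643 angle ccw from +x: 1.349
center 90.59563054715693 75.97893299522092 area 11114
```

The mark is at 1.35 rad, the end stop. Now the lever: shut the fingers, go to the mouth side and descend.

```bash
python3 -m inch '0 0 0 0.12 0.05;0 0 0 0.25 0;0 0 0 0.38 0;0 0 0 0.5 0;0 0 0 0.5 0' >/dev/null
python3 -m inch '-0.04 -0.001 0 0 0;-0.08 -0.002 0 0 0;-0.12 -0.003 0 0 0;-0.152 -0.003 0 0 0;-0.152 -0.003 0 0 0' 
python3 -m inch '0 0 0.04 0 0;0 0 0.08 0 0;0 0 0.110 0 0;0 0 0.123 0 0;0 0 0.123 0 0'
python3 - <<'E'
from h import *
p,r,s=st();print(R.from_euler("z",.267).inv().apply(p-[.57,-.017,0]),r.as_euler("ZYX")[0],s["width"])
E
```

```text
clock: 29.2
position: [0.489, -0.0397, 0.4318]
ee_rot: [3.111, 0.422, -0.006]
force: [-0.0, -0.5, 0.4]
width: 0.158
gripper_force: 0.0
clock: 29.7
position: [0.4922, -0.0384, 0.3081]
ee_rot: [-3.112, -0.423, 0.005]
force: [0.1, -0.2, -0.0]
width: 0.004
gripper_force: 0.0
[-8.06459829e-02 -1.16248521e-04  3.08074050e-01] 0.2699631021137263 0.003500455063306397
```

```bash
python3 -m inch '0.02 0 0 0 0;0.035 0 0 0 0;0.045 0 0 0 0;0.055 0 0 0 0;0.064 0 0 0 0' >/dev/null; python3 t.py
python3 -m inch '0.004 0 0 0 0;0.008 0 0 0 0;0.008 0 0 0 0' >/dev/null; python3 t.py
python3 - <<'E'
from h import *
for c in("scene","side"):
    save(c,c+"7")
    for q in("lever_tip","rivet0"):
        for d in arm.place_of(c,q)[:3]: print(c,q,d)
Rz=R.from_euler("z",.267)
for c in("scene","side"):
    for k in((-.028,0,.153),(.020,0,.138)): print(c,proj(c,Rz.apply(k)+[.57,-.017,0]))
E
```

```text
yaw 0.268 F [-2.7 -1.  -0.5] T [-0.19  0.65 -0.04] w 0.5 30.2
yaw 0.268 F [-2.1 -0.5 -0.1] T [-0.17  0.49  0.05] w -0.0 30.5
scene lever_tip {'point': [240.9, 349.4], 'conf': 0.42}
scene rivet0 {'point': [277.0, 326.6], 'conf': 0.53}
scene rivet0 {'point': [276.1, 343.0], 'conf': 0.39}
side lever_tip {'point': [234.4, 359.6], 'conf': 0.7}
side rivet0 {'point': [286.7, 323.6], 'conf': 0.61}
side rivet0 {'point': [282.6, 348.9], 'conf': 0.51}
side rivet0 {'point': [287.5, 333.4], 'conf': 0.39}
scene [238.23625264 335.21058673]
scene [245.3566549  352.98659727]
side [239.27776    344.43129408]
side [238.16977762 365.50582512]
```

The flap is mostly open and rivets show in the box. Push slightly further and hold.

```bash
python3 -m inch '0.003 0 0 0 0;0.006 0 0 0 0;0.006 0 0 0 0;0.006 0 0 0 0;0.006 0 0 0 0' >/dev/null; python3 t.py
python3 -m inch '0 0 0 0 0;0 0 0 0 0;0 0 0 0 0;0 0 0 0 0;0 0 0 0 0' >/dev/null; python3 t.py
python3 - <<'E'
from h import *
Rz=R.from_euler("z",.267)
for c in("scene","side"):
    save(c,c+"8")
    for q in("rivet0","catch_box"):
        for d in arm.place_of(c,q): 
            w=Rz.inv().apply(atz(c,d["point"],.010 if q=="rivet0" else 0)-[.57,-.017,0])
            if np.hypot(*w[:2])<.2:print(c,q,round(d["conf"],2),np.round(w,3),d["point"])
E
```

```text
yaw 0.268 F [-2.4 -1.   0.5] T [-0.14  0.4   0.04] w 0.4 31.3
yaw 0.268 F [-1.7 -0.9  1.4] T [-0.17  0.34 -0.  ] w 0.0 31.8
scene rivet0 0.37 [-0.042  0.011  0.01 ] [274.3, 330.8]
scene catch_box 0.75 [-0.034  0.009  0.   ] [277.6, 333.4]
side rivet0 0.58 [-0.009  0.005  0.01 ] [281.7, 349.3]
side rivet0 0.53 [-0.039  0.001  0.01 ] [286.9, 337.5]
side catch_box 0.96 [-0.039 -0.005  0.   ] [291.6, 338.7]
```

```bash
python3 -m inch '-0.02 0 0 0 0;-0.045 0 0 0 0;-0.075 0 0 0 0;-0.110 0 0 0 0;-0.150 0 0 0 0' >/dev/null; python3 t.py
python3 -m inch '0 0 0 0 0;0 0 0 0 0;0 0 0 0 0' >/dev/null
python3 - <<'E'
from h import *
Rz=R.from_euler("z",.267)
im=save("wrist","w9")
for d in arm.place_of("wrist","rivet0"):
    print(round(d["conf"],2),np.round(Rz.inv().apply(atz("wrist",d["point"],.010)-[.57,-.017,0]),3),d["point"])
for c in("scene","side"): save(c,c+"9"); print(c,[(np.round(d["point"]),round(d["conf"],2)) for d in arm.place_of(c,"lever_tip")[:2]])
s=cv2.imread("pics/side9.png")[210:320,270:440]
cv2.imwrite("pics/fin.png",np.hstack([cv2.resize(im[:,:,::-1],(400,300)),cv2.resize(s,(400,300),interpolation=2)]))
E
```

```text
yaw 0.268 F [ 1.  -0.5 -0.3] T [0.01 0.   0.01] w 0.5 32.6
0.67 [-0.045 -0.001  0.01 ] [101.1, 317.9]
0.66 [-0.01   0.002  0.01 ] [52.7, 314.0]
0.61 [-0.069  0.005  0.01 ] [132.6, 310.6]
scene [(array([239., 337.]), 0.69)]
side [(array([240., 344.]), 0.5)]
```

View pics/fin.png

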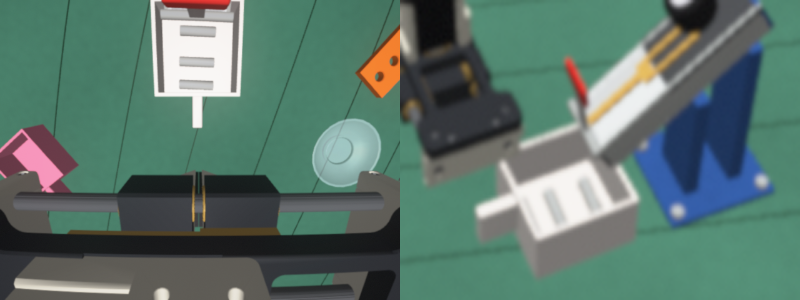

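The left half shows all three rivets in the box at (31,197), (62,197) and (84,195). The right half shows the flap shut, with the lever back at its start pixel, and the robot is clear. Handing in.

```bash
python3 -c "from cell import arm;print(arm.sign_off())"
```

```text
the job is handed in; nothing more can be done
None
```

I handed the job in at about 33 s of the 72 s: the last pictures show all three rivets in the white catch box under the mouth and the flap shut; the knob went counter-clockwise to its stop (about 1.35 rad), and the verdict itself was not shown.

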